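Stack the spare galley tote on the loaded one, turned so it does not nest

ROBOT

A 7-joint arm with a two-finger parallel gripper is mounted at the origin on the work surface. World frame = base frame: x ahead of the robot, y to its left, z up, the work surface at z = 0. Lengths are in m, angles in degrees, forces in N, time in s.
With the tool pointing down it reaches from about 0.425 to 0.875 m from the base axis. Payload 4.7 kg.
Tool frame: the origin (TCP) lies on the centre line of the jaws, within the pads' length; the fingertips stand 8 mm ahead of it and the grasp point (between the pads) lies 11 mm behind it; z points along the fingers, x is the direction in which the jaws open and shut, and the axes are right-handed (so a half turn about z gives the same grasp; the last joint's range is limited). The gripper opens to 87 mm and grips with 3 to 60 N. Pads are 19 mm wide; open, the fingers measure 117 mm over their backs; the gripper's body (75 mm by 190 mm) begins 51 mm behind the grasp point.
Start: joints at [67.271, 18.392, -4.016, 83.108, 1.295, 78.541, -3.26], TCP at [0.26, -0.596, 0.231] pointing down, gripper open.
Joint ranges: [-163.93, 163.93], [-17.29, 119.83], [-79.2, 71.16], [3.27, 140.29], [-89.18, 269.18], [5.43, 117.66], [-154.24, 154.24]. Speed limits (degrees/s): [147.25, 147.25, 180, 180, 180, 180, 180].

INTERFACE

Orientations are given as [roll, pitch, yaw] about the fixed x, y, z axes, in that order (R = Rz(yaw) Ry(pitch) Rx(roll)).
In Python, from cell import telemetry, read_camera, get_calibration, sign_off gives the robot as it stands. The module is installed in compiled form; this text tells all that it offers.
- The arm moves only by the tool carry_out, never from a script. Its arguments are lists of equal length, an entry for each row: "translation": the shift along the tool's x, y, z in cm, a list of three; "turn": the turn about the tool's z in rad; "gripper": the opening, from 0 (shut) to 1 (fully open). In form: {"translation": [[dx, dy, dz], ...], "turn": [turn, ...], "gripper": [gripper, ...]}. A call has 1 to 5 rows; each row is the pose to reach, as a shift and turn from the pose commanded when the call began, along the tool's axes at that moment; what a row does not reach only later rows make up. A row lasts 1/8 s, in which the tool goes at most 62.5 mm and 10.7 degrees, less where a joint would pass 70% of its speed; a pose out of reach is approached as far as the arm can. A call with a gripper value outside its range is refused whole. The fingers move at their own pace and stop on an object; "squeeze" is the grip in N (left out, the last holds). Time passes only in rows, so rows that repeat a pose let the fingers close. It gives the time, the measured TCP pose, the force and the opening at its end, in the units of the state.
- telemetry.get_obs(): the state, without advancing time (a new reading comes with each control period).
- read_camera(name): name is "side" or "top" or "wrist"; returns the picture (384x512x3 uint8, red, green, blue); there is no depth.
- get_calibration(name): a dict with "fx", "fy", "cx", "cy" (pixels), "R" (3x3) and "t" (3): a world point X has camera coordinates R X + t. Camera axes: x right, y down, z forward; pixel columns grow to the right and rows downward; lengths in m; the calibration is good to about 2 mm. The wrist camera is an equidistant fisheye: a pixel r from the principal point sees the ray r / f radians off the axis. A picture is of the moment at which its call begins: read the wrist's pose just before it. get_calibration takes no time and is no camera call; for the wrist camera it gives the pose at the moment of the call.
- sign_off(): hands the job in, once; it reports no verdict.
The state is a dict: "time_s": time; "qpos": joint angles; "joint_velocities": joint speeds; "effort": joint torques, N m; "tool_pos": TCP position; "tool_rot": TCP orientation; "force": force on the tool from outside, world axes, zero at the start; "wrist_torque": the same for the moment, N m; "grip_width": finger opening in m.
Only numpy, scipy, OpenCV 4.12 (cv2) and the standard library are available. Lean on these libraries where they do the work, as an engineer would, in place of code of your own. Each camera call takes 0.05 s, during which the arm holds its last target.

TASK

Put the empty stack-nest tote squarely on top of the identical one that holds the honey jars. Turn it end for end relative to that one, so that their pull tongues are at opposite ends and it stacks level on the rim instead of nesting down onto the jars. Leave the loaded tote standing where it is, and do not move the plain bin.

Things in the scene. Friction and masses are not known exactly. Their poses are not given: they have to be found in the camera images.
- tote_loaded: White plastic tote, long open box 60 mm high holding two amber jars (tops 45 mm up). Top half 178 (x) by 60 mm (y) outside; lower half stepped in to 164 by 46, with fluted sides. Tabs stick into its mouth, flush with the rim. A pull tongue 18 mm long is at the +x end only. Loose, 0.28 kg with jars. Origin: centre of underside; x towards tongue, z up. A stacked twin's underside lies 60 mm above it.
- tote_spare: The loaded tote's empty twin (same size, shape, colour, axes and origin), 0.1 kg, upright on the counter, to the left or right. With tongues at the same end its flutes let the tabs in and it nests, sinking in; with tongues at opposite ends it rests on tabs and rim. Hold from above across its 60 mm width at mid-length, on the smooth vertical upper walls (33 to 60 mm above its underside).
- spare_pull (a point): Point on the top of the spare tote's pull tongue, 100 mm along +x from the spare tote's origin and 60 mm above its underside.
- plain_bin: Bystander: plain white straight-sided open bin 130 mm (x) by 95 mm (y) by 60 mm high, no tongue, no tabs, empty, 0.12 kg, on the counter. It stays where it is. Origin: centre of the underside, z up.
Things that resemble listed ones, but are neither listed nor needed, are in the scene too. Leave any red look-alike of the tote_spare alone.

How it is judged (in metres and radians):
At the end, for the whole second after the job is handed in: Spare tote stacked level, released and still on the loaded tote: underside 60 mm (within 5 mm) above the other's, centred within 18 mm along and 12 mm across, parallel within 12 degrees, tongues at opposite ends; the loaded tote still flat on the counter (x of tote_spare in the frame of tote_loaded between -0.018 and 0.018 m and y of tote_spare in the frame of tote_loaded between -0.012 and 0.012 m and z of tote_spare in the frame of tote_loaded between 0.055 and 0.065 m and x of spare_pull in the frame of tote_loaded below -0.07 m and angle between the x axis of tote_spare and the x axis of tote_loaded, either way round below 0.21 rad and angle between tote_spare's own z axis and vertical below 0.09 rad and angle between tote_loaded's own z axis and vertical below 0.05 rad and height (world z) of tote_loaded below 0.006 m and linear speed of tote_spare below 0.02 m/s and angular speed of tote_spare below 0.1 rad/s); the robot touches nothing.
It fails at once if the plain bin is moved by more than 30 mm (distance of plain_bin from where it was at the start of the episode above 0.03 m).
It fails at once if the loaded tote is pushed more than 40 mm from where it stood (distance of tote_loaded from where it was at the start of the episode above 0.04 m).
It also fails if it takes over 35 s, if anything falls off the work surface, if the arm or the gripper's body presses on something with over 40 N, if the wrist force passes 120 N, or if a joint passes its speed limit or range.

## Working session

There is one attempt and no reset: what is moved stays moved. The work goes in short steps, Python scripts to look and compute and a tool call to move; the robot and the scene stay as the last step left them, time stands still between calls to the robot, and variables do not carry over. Pictures are saved under pics/ and viewed, and the job is handed in when it is done.

Besides the shell and the picture viewer there is one more tool, called after ">>>" as name([rows], argument=value, ...), one row to a line, values as JSON. carry_out: Moves the arm, as the interface text tells. Its arguments: {"type":"object","properties":{"translation":{"type":"array","items":{"type":"array","items":{"type":"number"}}},"turn":{"type":"array","items":{"type":"number"}},"gripper":{"type":"array","items":{"type":"number"}},"squeeze":{"type":"number"}},"required":["translation","turn","gripper"]}

```bash
mkdir -p pics; python3 - <<'E'
from cell import telemetry, read_camera, get_calibration
import cv2
for n in ("top","side","wrist"):
    c=get_calibration(n); im=read_camera(n)
    cv2.imwrite(f"pics/{n}0.png",im[:,:,::-1]); print(n,c)
o=telemetry.get_obs();print(o['time_s'],o['tool_pos'],o['tool_rot'],o['grip_width'],o['force'])
E
```

```text
top {'fx': 449.3202476286267, 'fy': 449.3202476286267, 'cx': 251.1186713991644, 'cy': 188.28584330493572, 'R': array([[-0.02675515, -0.99963802,  0.00282587],
       [-0.98499423,  0.02588085, -0.17063574],
       [ 0.17050084, -0.00734885, -0.98533013]]), 't': array([0.15457253, 0.44131908, 1.38094603])}
side {'fx': 458.3529994308094, 'fy': 458.3529994308094, 'cx': 255.57624543471172, 'cy': 189.8882639213122, 'R': array([[-0.9969121 , -0.07621434, -0.01891148],
       [-0.03713504,  0.66976778, -0.7416415 ],
       [ 0.06919001, -0.7386491 , -0.67052983]]), 't': array([ 0.47743817, -0.04744985,  1.56498579])}
wrist {'fx': 297.3186396354542, 'fy': 297.3186396354542, 'cx': 254.33568371365428, 'cy': 192.90204081852656, 'R': array([[ 0.4003389 , -0.91636564, -0.00166852],
       [-0.8852461 , -0.3872127 ,  0.25769297],
       [-0.23678705, -0.10168747, -0.96622541]]), 't': array([-0.64983744, -0.031472  ,  0.38986551])}
0.15 [ 0.25933076 -0.59558488  0.22971565] [ 1.79992229e+02  8.32639936e-02 -6.64641075e+01] 0.08700444719559225 [-0.04715979 -0.23207406 -0.15130804]
```

View pics/top0.png

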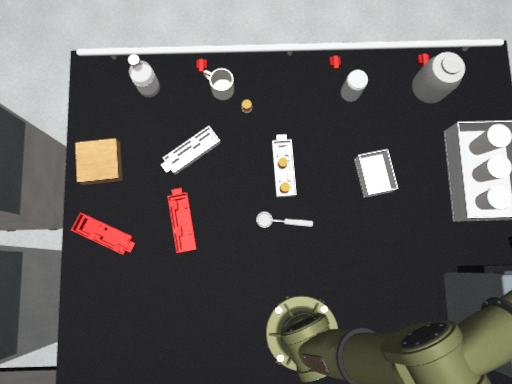

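View pics/side0.png

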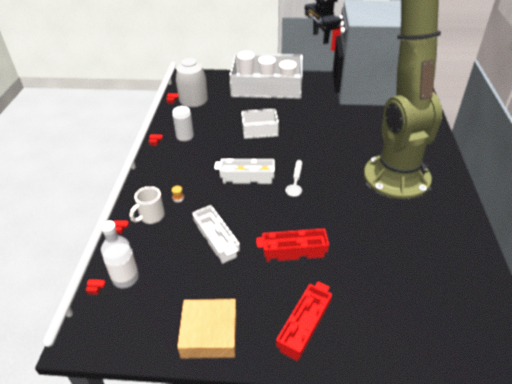

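View pics/wrist0.png

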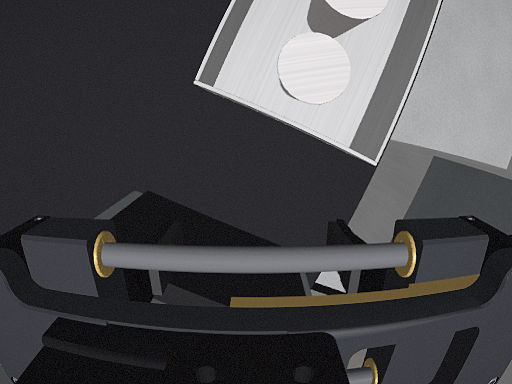

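```bash
python3 - <<'E'
import cv2,numpy as np
im=cv2.imread('pics/top0.png')
a=cv2.resize(im[115:185,150:230],None,fx=7,fy=7,interpolation=cv2.INTER_CUBIC)
b=cv2.resize(im[125:205,260:310],None,fx=7,fy=7,interpolation=cv2.INTER_CUBIC)
cv2.imwrite('pics/a.png',a);cv2.imwrite('pics/b.png',b)
s=cv2.imread('pics/side0.png')
cv2.imwrite('pics/c.png',cv2.resize(s[150:270,180:290],None,fx=5,fy=5,interpolation=cv2.INTER_CUBIC))
E
```

```text
(no output)
```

View pics/a.png

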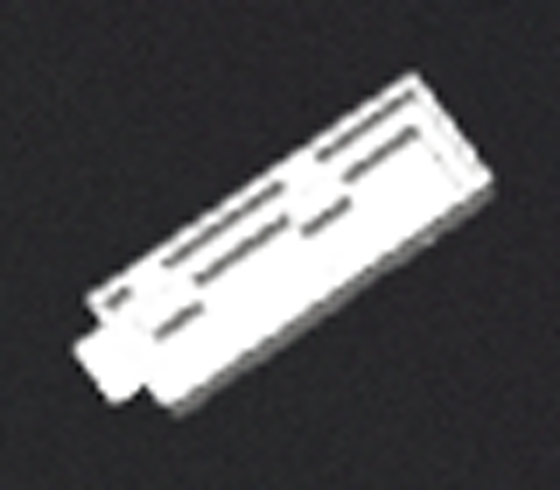

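View pics/b.png

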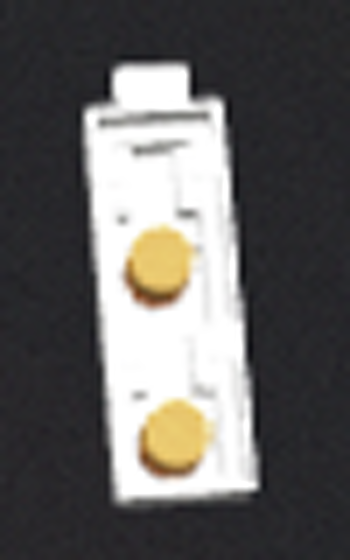

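View pics/c.png

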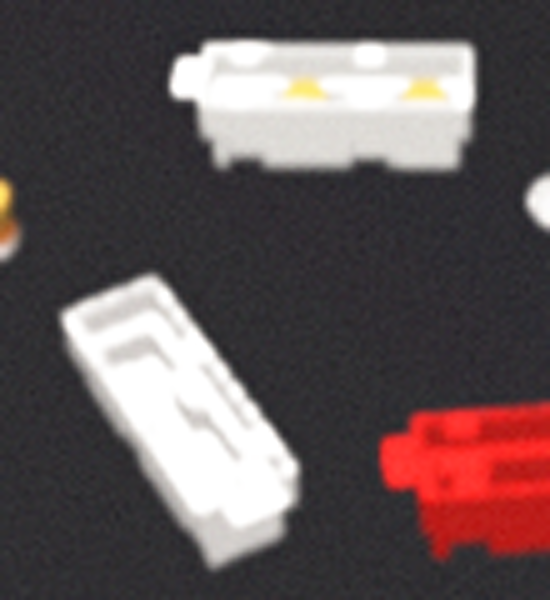

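Candidates: the white tote at top-image (190,150) is empty and has a tongue at its lower left end, so it is the spare. The white tote at (284,167) holds two amber jars and has its tongue at the top, so it is the loaded one. The tongueless box at (377,173) is the plain bin, and the red totes at (182,222) and (103,233) are look-alikes to leave alone. The enlarged crops confirm this.

```bash
cat > h.py <<'E'
import numpy as np
from cell import get_calibration
def unproj(c,px,z):
    px=np.atleast_2d(px).astype(float)
    d=np.c_[(px[:,0]-c['cx'])/c['fx'],(px[:,1]-c['cy'])/c['fy'],np.ones(len(px))]
    R=c['R'];o=-R.T@c['t'];w=d@R
    s=(z-o[2])/w[:,2]
    return o+w*s[:,None]
def rect(P):
    # P: far(2), tongue end (2), as rim corners -> centre, yaw of +x
    f=P[:2,:2].mean(0);t=P[2:4,:2].mean(0);v=t-f
    s=(P[1,:2]-P[0,:2])
    return (f+t)/2,np.degrees(np.arctan2(v[1],v[0])),np.linalg.norm(v),np.linalg.norm(s)
E
python3 - <<'E'
from h import *
c=get_calibration('top')
def cr(p,x,y,k=7): return (np.array(p)+.5)/k-.5+[x,y]
A=cr([(415,72),(493,180),(88,298),(178,408),(75,350),(115,403)],150,115)
B=cr([(118,500),(257,490),(83,105),(222,97),(113,65),(188,65)],260,125)
for n,P in(('spare',A),('loaded',B)):
    w=unproj(c,P,.06);print(n,*rect(w),'tongue',w[4:,:2].mean(0))
s=get_calibration('side')
A=cr([(63,315),(152,273),(212,522),(298,465)],180,150,5)
B=cr([(475,45),(475,105),(203,42),(197,105)],180,150,5)
for n,P in(('spare',A),('loaded',B)):
    w=unproj(s,P,.06);print(n,*rect(w))
E
```

```text
spare [0.57313621 0.32714903] 125.04230215745295 0.1770683039440298 0.06227638903638769 tongue [0.51192202 0.41651015]
loaded [0.50690509 0.03868178] 2.7224027417123144 0.18096046159028814 0.06178262083680369 tongue [0.61418351 0.04324887]
spare [0.56897528 0.33015991] 125.40458561201918 0.1848714621981177 0.061561496966503614
loaded [0.50348895 0.03779294] 2.5186808599120925 0.18401440921018258 0.06352323824401948
```

```bash
cat >> h.py <<'E'
from cell import telemetry
from scipy.spatial.transform import Rotation as Ro
def plan(goal,yaw,n=5,start=None):
    o=telemetry.get_obs()
    p,r=(np.array(o['tool_pos']),o['tool_rot']) if start is None else (np.array(start[0]),[180,0,start[1]])
    R=Ro.from_euler('xyz',r,degrees=True)
    d=R.inv().apply(np.array(goal)-p)*100
    dy=(yaw-r[2]+180)%360-180
    t=-np.radians(dy)
    print('rows',np.round(np.outer(np.arange(1,n+1)/n,d),2).tolist(),np.round(t*np.arange(1,n+1)/n,3).tolist(),'per row mm',np.linalg.norm(d)*10/n,'deg',dy/n)
E
python3 - <<'E'
from h import *
c=get_calibration('top')
print(unproj(c,[(447,125),(452,220),(487,140),(357,160),(397,190)],.08))
plan([.40,-.36,.32],-24)
E
```

```text
[[ 0.62353351 -0.47759381  0.08      ]
 [ 0.32451695 -0.46245715  0.08      ]
 [ 0.57165324 -0.597765    0.08      ]
 [ 0.5182223  -0.18712114  0.08      ]
 [ 0.42088295 -0.30335518  0.08      ]]
rows [[-3.2, -4.46, -1.8], [-6.4, -8.92, -3.6], [-9.6, -13.38, -5.4], [-12.8, -17.84, -7.21], [-15.99, -22.3, -9.01]] [-0.148, -0.296, -0.445, -0.593, -0.741] per row mm 57.77173517616118 deg 8.49282149176131
```

>>> carry_out([
  [-1.5,-2,-5],
  [-5,-7,-8],
  [-9,-12,-9],
  [-12.5,-17,-9],
  [-16,-22.3,-9],
], turn=[-0.15,-0.3,-0.445,-0.59,-0.74], gripper=[1,1,1,1,1])

```text
time_s: 0.78
tool_pos: [0.397, -0.3643, 0.3208]
tool_rot: [180.0, -0.0, -23.8]
force: [1.1, -0.6, 0.6]
grip_width: 0.0872
```

```bash
python3 - <<'E'
from h import *
o=telemetry.get_obs();print(o['tool_pos'],o['tool_rot'])
plan([.50,-.08,.30],11)
E
```

```text
[ 0.39699504 -0.3642898   0.32079701] [ 1.79967327e+02 -3.72218592e-02 -2.38079873e+01]
rows [[-0.41, -6.03, 0.41], [-0.82, -12.07, 0.82], [-1.23, -18.1, 1.24], [-1.64, -24.14, 1.65], [-2.05, -30.17, 2.06]] [-0.122, -0.243, -0.365, -0.486, -0.608] per row mm 60.61789363437343 deg 6.961597452499916
```

>>> carry_out([
  [-0.4,-6,0.4],
  [-0.8,-12,0.8],
  [-1.2,-18,1.2],
  [-1.6,-24,1.6],
  [-2,-30,2],
], turn=[-0.12,-0.24,-0.365,-0.485,-0.61], gripper=[1,1,1,1,1])

```text
time_s: 1.4
tool_pos: [0.5006, -0.0822, 0.3004]
tool_rot: [180.0, -0.0, 11.1]
force: [1.3, 0.3, -0.0]
grip_width: 0.0868
```

```bash
python3 - <<'E'
from h import *
plan([.55,.20,.27],35)
E
```

```text
rows [[2.06, -5.35, 0.6], [4.11, -10.7, 1.21], [6.17, -16.04, 1.81], [8.23, -21.39, 2.42], [10.28, -26.74, 3.02]] [-0.083, -0.167, -0.25, -0.334, -0.417] per row mm 57.61554692846515 deg 4.779681109083401
```

>>> carry_out([
  [2,-5.3,0.6],
  [4,-10.7,1.2],
  [6.2,-16,1.8],
  [8.2,-21.4,2.4],
  [10.3,-26.8,3],
], turn=[-0.085,-0.17,-0.25,-0.335,-0.417], gripper=[1,1,1,1,1])

```text
time_s: 2.02
tool_pos: [0.5511, 0.2, 0.2703]
tool_rot: [180.0, 0.0, 34.9]
force: [0.4, 0.1, 0.3]
grip_width: 0.0871
```

>>> carry_out([
  [0,0,0],
], turn=[0], gripper=[1])

```text
time_s: 2.15
tool_pos: [0.549, 0.2048, 0.2695]
tool_rot: [-179.7, 0.0, 35.3]
force: [0.2, -0.4, 0.4]
grip_width: 0.0869
```

```bash
python3 - <<'E'
from h import *
from cell import read_camera
import cv2,pickle
c=get_calibration('wrist');im=read_camera('wrist');pickle.dump(c,open('w1.pkl','wb'))
cv2.imwrite('pics/w1.png',im[:,:,::-1])
print(telemetry.get_obs()['tool_pos'],telemetry.get_obs()['tool_rot'])
plan([.572,.328,.13],35)
E
```

```text
[0.54982686 0.2012853  0.26967114] [-1.79883840e+02  6.33124108e-02  3.50671614e+01]
rows [[1.82, -1.81, 2.8], [3.64, -3.63, 5.59], [5.47, -5.44, 8.39], [7.29, -7.26, 11.18], [9.11, -9.07, 13.98]] [0.0, 0.0, 0.001, 0.001, 0.001] per row mm 37.97698907239008 deg -0.01343227026680438
```

View pics/w1.png

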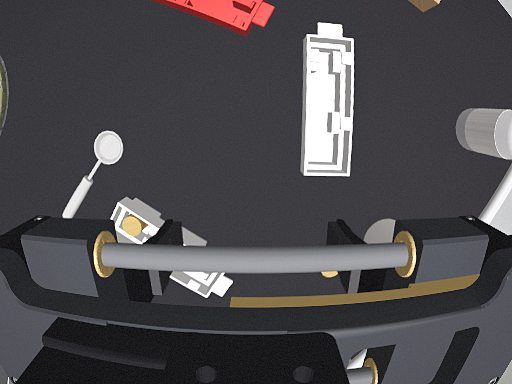

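The wrist view shows the spare whole at (328,107): rim corners are near (307,38), (354,40), (303,175) and (351,176), with the tongue at the top (330,28). I'll enlarge it to refine.

```bash
python3 - <<'E'
import cv2
im=cv2.imread('pics/w1.png')
cv2.imwrite('pics/w1c.png',cv2.resize(im[15:190,285:375],None,fx=3.4,fy=3.4,interpolation=cv2.INTER_CUBIC))
E
```

```text
(no output)
```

View pics/w1c.png

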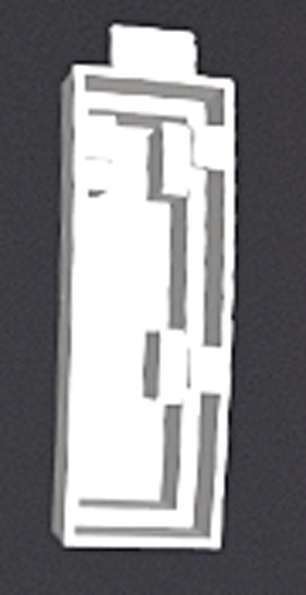

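```bash
cat >> h.py <<'E'
def unfish(c,px,z):
    px=np.atleast_2d(px).astype(float)
    u=(px-[c['cx'],c['cy']])/c['fx'];r=np.linalg.norm(u,axis=1)
    d=np.c_[u/r[:,None]*np.sin(r)[:,None],np.cos(r)]
    R=c['R'];o=-R.T@c['t'];w=d@R
    return o+w*((z-o[2])/w[:,2])[:,None]
E
python3 - <<'E'
from h import *
import pickle
c=pickle.load(open('w1.pkl','rb'))
P=(np.array([(64,545),(220,549),(75,66),(233,78)])+.5)/3.4-.5+[285,15]
print(rect(unfish(c,P,.06)))
plan([.570,.329,.14],35,5,([.55,.2,.27],35))
E
```

```text
(array([0.57564806, 0.32908178]), np.float64(124.7649288516679), np.float64(0.1787984060650916), np.float64(0.0609276120599862))
rows [[1.81, -1.88, 2.6], [3.61, -3.77, 5.2], [5.42, -5.65, 7.8], [7.23, -7.54, 10.4], [9.04, -9.42, 13.0]] [-0.0, -0.0, -0.0, -0.0, -0.0] per row mm 36.84616669342959 deg 0.0
```

>>> carry_out([
  [1.9,-1.8,2.5],
  [3.8,-3.7,5],
  [5.6,-5.5,7.5],
  [7.5,-7.4,10],
  [9.3,-9.2,12.5],
], turn=[0,0,0,0,0], gripper=[1,1,1,1,1])

```text
time_s: 2.82
tool_pos: [0.576, 0.3255, 0.1446]
tool_rot: [179.9, 0.0, 34.6]
force: [0.6, 0.3, 0.3]
grip_width: 0.087
```

>>> carry_out([
  [0,0,0],
], turn=[0], gripper=[1])

```text
time_s: 2.95
tool_pos: [0.5736, 0.3265, 0.1431]
tool_rot: [-180.0, 0.3, 34.8]
force: [-0.5, -0.3, 0.8]
grip_width: 0.0868
```

```bash
python3 - <<'E'
from h import *
from cell import read_camera
import cv2,pickle
c=get_calibration('wrist');im=read_camera('wrist');pickle.dump(c,open('w2.pkl','wb'))
cv2.imwrite('pics/w2.png',im[:,:,::-1])
print(telemetry.get_obs()['tool_pos'],telemetry.get_obs()['tool_rot'])
E
```

```text
[0.57472134 0.32569276 0.14464673] [1.79966933e+02 1.42564656e-01 3.47341225e+01]
```

View pics/w2.png

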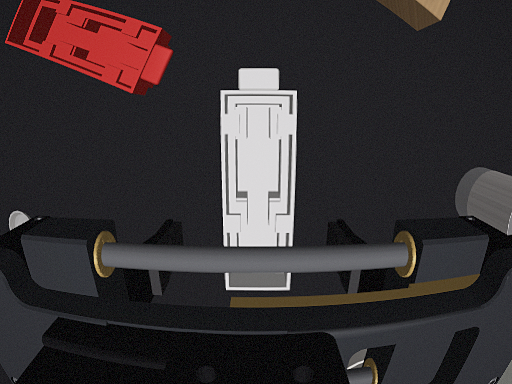

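The spare sits upright in the image between the jaws, with rim corners near (221,91), (298,91), (226,290) and (291,290).

```bash
python3 - <<'E'
from h import *
import pickle
c=pickle.load(open('w2.pkl','rb'))
print(rect(unfish(c,[(226,290),(291,290),(221,91),(298,91)],.06)))
plan([.5735,.3275,.037],35,5,([.5745,.3258,.144],34.9))
E
```

```text
(array([0.57677632, 0.32925772]), np.float64(124.82736381764298), np.float64(0.17826567030992413), np.float64(0.06147239291310577))
rows [[0.0, -0.04, 2.14], [0.01, -0.08, 4.28], [0.01, -0.12, 6.42], [0.01, -0.16, 8.56], [0.02, -0.2, 10.7]] [-0.0, -0.001, -0.001, -0.001, -0.002] per row mm 21.403635205263615 deg 0.019999999999998862
```

>>> carry_out([
  [0.3,-0.1,2.5],
  [0.3,-0.1,5],
  [0.3,-0.1,7.5],
  [0.3,-0.1,9.5],
  [0.3,-0.1,10.7],
], turn=[0,0,0,0,0], gripper=[1,1,1,1,1], squeeze=20)

```text
time_s: 3.62
tool_pos: [0.5774, 0.3282, 0.0382]
tool_rot: [179.9, 0.0, 34.7]
force: [-0.2, -0.0, 0.8]
grip_width: 0.0874
```

>>> carry_out([
  [0,0,0],
  [0,0,0],
  [0,0,0],
  [0,0,0],
  [0,0,0],
], turn=[0,0,0,0,0], gripper=[1,0.6,0.6,0.5,0.5], squeeze=20)

```text
time_s: 4.25
tool_pos: [0.5766, 0.3297, 0.0389]
tool_rot: [180.0, 0.0, 34.8]
force: [-1.0, -1.4, 2.0]
grip_width: 0.0597
```

>>> carry_out([
  [0,0,0],
  [0,0,0],
  [0,0,0],
], turn=[0,0,0], gripper=[0.5,0.5,0.5], squeeze=20)

```text
time_s: 4.62
tool_pos: [0.5766, 0.3297, 0.0389]
tool_rot: [180.0, 0.0, 34.8]
force: [-2.2, -1.4, 5.1]
grip_width: 0.0599
```

>>> carry_out([
  [0,0,-1],
  [0,0,-4],
  [0,0,-8],
  [0,0,-12],
  [0,0,-16],
], turn=[0,0,0,0,0], gripper=[0.5,0.5,0.5,0.5,0.5])

```text
time_s: 5.25
tool_pos: [0.5768, 0.3298, 0.1998]
tool_rot: [-180.0, -0.0, 34.8]
force: [0.1, 0.1, -1.1]
grip_width: 0.0598
```

>>> carry_out([
  [0,0,0],
], turn=[0], gripper=[0.5])

```text
time_s: 5.38
tool_pos: [0.5784, 0.3316, 0.2027]
tool_rot: [180.0, -0.4, 34.8]
force: [0.3, 0.4, -1.9]
grip_width: 0.06
```

```bash
python3 - <<'E'
from h import *
from cell import read_camera
import cv2,pickle
c=get_calibration('wrist');im=read_camera('wrist');pickle.dump(c,open('w3.pkl','wb'))
cv2.imwrite('pics/w3.png',im[:,:,::-1])
o=telemetry.get_obs();print(o['tool_pos'],o['tool_rot'],o['grip_width'],o['force'],o['qpos'])
plan([.54,.19,.2],63)
E
```

```text
[0.5774431  0.33050678 0.20006756] [179.97789659  -0.19505369  34.78273964] 0.060081943710862465 [-0.39375278  0.3202637  -1.56823111] [  2.24305008  28.03369656 -47.59942543  81.99839944  20.76637393
  78.8037606  -11.14233422]
rows [[-2.22, 1.88, -0.01], [-4.44, 3.76, -0.01], [-6.65, 5.64, -0.02], [-8.87, 7.52, -0.02], [-11.09, 9.4, -0.03]] [-0.098, -0.197, -0.295, -0.394, -0.492] per row mm 29.08205301261064 deg 5.643452071074842
```

View pics/w3.png

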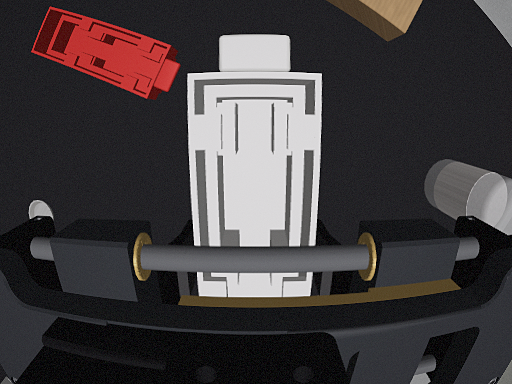

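>>> carry_out([
  [-2.2,1.9,0],
  [-4.4,3.8,0],
  [-6.6,5.6,0],
  [-8.9,7.5,0],
  [-11.1,9.4,0],
], turn=[-0.1,-0.2,-0.3,-0.4,-0.5], gripper=[0.5,0.5,0.5,0.5,0.5])

```text
time_s: 6.05
tool_pos: [0.538, 0.1877, 0.1966]
tool_rot: [-179.9, 0.1, 63.6]
force: [-0.5, -1.2, -0.7]
grip_width: 0.0599
```

```bash
python3 - <<'E'
from h import *
import pickle
c=pickle.load(open('w3.pkl','rb'))
p,y,l,w=rect(unfish(c,[(195,298),(317,298),(187,73),(322,73)],.2205))
print(p,y,l,w)
W=unfish(c,[(187,73),(322,73)],.2205); e=W[:,:2].mean(0);a=np.radians(124.8);print('tongue-end based centre',e-.089*np.array([np.cos(a),np.sin(a)]))
plan([.506,.10,.2],92.6)
E
```

```text
[0.56131408 0.35771647] 125.27786901007467 0.11767100749773393 0.06817759626327617
tongue-end based centre [0.57812759 0.33266519]
rows [[-1.86, 0.21, -0.07], [-3.71, 0.41, -0.13], [-5.57, 0.62, -0.2], [-7.42, 0.82, -0.26], [-9.28, 1.03, -0.33]] [-0.101, -0.202, -0.304, -0.405, -0.506] per row mm 18.68601680248392 deg 5.798371691826725
```

>>> carry_out([
  [-1.8,0.2,0],
  [-3.7,0.4,0],
  [-5.5,0.6,0],
  [-7.4,0.8,0],
  [-9.2,1,0],
], turn=[-0.1,-0.2,-0.3,-0.4,-0.5], gripper=[0.5,0.5,0.5,0.5,0.5])

```text
time_s: 6.68
tool_pos: [0.5058, 0.1014, 0.1969]
tool_rot: [-179.9, -0.0, 92.2]
force: [0.3, 0.6, -1.5]
grip_width: 0.06
```

>>> carry_out([
  [0,0,0],
], turn=[0], gripper=[0.5])

```text
time_s: 6.8
tool_pos: [0.5061, 0.1004, 0.1971]
tool_rot: [-179.9, 0.1, 91.8]
force: [1.0, -0.8, -0.7]
grip_width: 0.0599
```

```bash
python3 - <<'E'
from h import *
from cell import read_camera
import cv2,pickle
for n in('wrist','top','side'):
    c=get_calibration(n);im=read_camera(n);pickle.dump(c,open(n+'4.pkl','wb'))
    cv2.imwrite(f'pics/{n}4.png',im[:,:,::-1])
o=telemetry.get_obs();print(o['tool_pos'],o['tool_rot'],o['grip_width'],o['force'],o['qpos'])
plan([.506,.0385,.2],92.6)
E
```

```text
[0.50675263 0.10320188 0.19802083] [-1.79968019e+02 -4.19536198e-02  9.20334904e+01] 0.06011000160382845 [-0.06172744  1.11066514 -1.24983085] [ 41.26506661   9.04472477 -59.87058923 102.7511708    8.12840313
  72.86310794  71.32771887]
rows [[-1.29, -0.06, -0.04], [-2.59, -0.12, -0.08], [-3.88, -0.18, -0.12], [-5.17, -0.24, -0.16], [-6.46, -0.3, -0.2]] [-0.002, -0.004, -0.006, -0.008, -0.01] per row mm 12.947303279415106 deg 0.11330191324599355
```

View pics/wrist4.png

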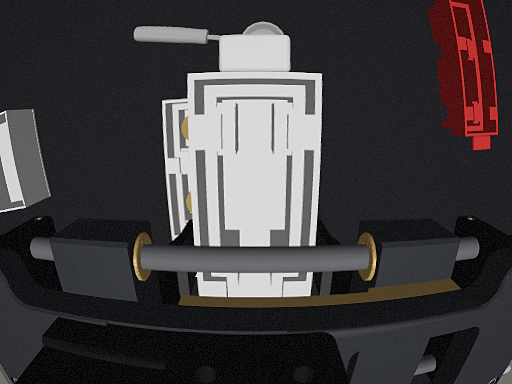

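View pics/side4.png

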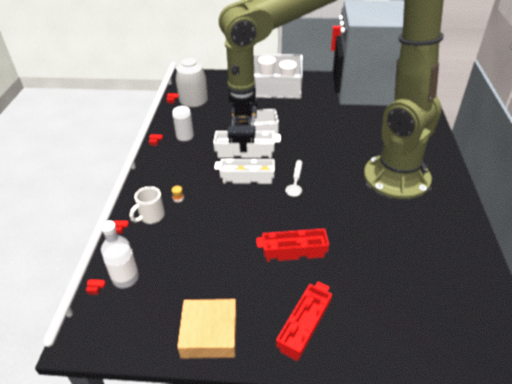

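```bash
python3 - <<'E'
import cv2
im=cv2.imread('pics/wrist4.png')
cv2.imwrite('pics/w4c.png',cv2.resize(im[85:250,150:200],None,fx=3.6,fy=3.6,interpolation=cv2.INTER_CUBIC))
E
```

```text
(no output)
```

View pics/w4c.png

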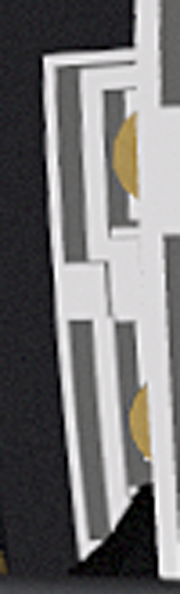

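```bash
python3 - <<'E'
from h import *
import pickle
c=pickle.load(open('wrist4.pkl','rb'))
W=unfish(c,(np.array([(44,57),(62,310),(78,552),(134,50)])+.5)/3.6-.5+[150,85],.06);print(W)
v=W[2]-W[0];a=np.arctan2(v[1],v[0]);print(np.degrees(a))
u=np.array([np.cos(a),np.sin(a)]);n=np.array([-u[1],u[0]])
print('centre',W[0,:2]+.089*u+.030*n)
# held tote
H=unfish(c,[(187,73),(322,73)],.198-.0389+.06);print(H)
E
```

```text
[[0.42182012 0.00490296 0.06      ]
 [0.49354155 0.00980633 0.06      ]
 [0.5680879  0.01107767 0.06      ]
 [0.4204382  0.03083844 0.06      ]]
2.4173127458302055
centre [0.50947559 0.03863007]
[[0.41782266 0.06726069 0.2191    ]
 [0.41582518 0.12730401 0.2191    ]]
```

>>> carry_out([
  [-2,0,0],
  [-4,0,0],
  [-5.5,0,0],
  [-6.25,0,0],
  [-6.25,0,0],
], turn=[-0.01,-0.01,-0.01,-0.01,-0.01], gripper=[0.5,0.5,0.5,0.5,0.5])

```text
time_s: 7.58
tool_pos: [0.5093, 0.04, 0.1985]
tool_rot: [-180.0, -0.0, 92.6]
force: [0.1, -0.4, -1.3]
grip_width: 0.0602
```

>>> carry_out([
  [0,0,2.5],
  [0,0,5],
  [0,0,7],
  [0,0,8.3],
  [0,0,8.3],
], turn=[0,0,0,0,0], gripper=[0.5,0.5,0.5,0.5,0.5])

```text
time_s: 8.2
tool_pos: [0.5087, 0.0403, 0.1148]
tool_rot: [-179.9, -0.0, 92.7]
force: [-0.4, -0.6, -1.5]
grip_width: 0.0597
```

```bash
python3 - <<'E'
from h import *
from cell import read_camera
import cv2,pickle
for n in('wrist','top','side'):
    c=get_calibration(n);im=read_camera(n);pickle.dump(c,open(n+'5.pkl','wb'))
    cv2.imwrite(f'pics/{n}5.png',im[:,:,::-1])
    if n=='side': cv2.imwrite('pics/side5c.png',cv2.resize(im[90:200,190:300,::-1],None,fx=5,fy=5,interpolation=cv2.INTER_CUBIC))
for i in range(1):
    o=telemetry.get_obs();print(o['tool_pos'],o['tool_rot'],o['grip_width'],o['force'])
E
```

```text
[0.50989823 0.04022159 0.1163117 ] [1.79919209e+02 6.63728555e-03 9.26494154e+01] 0.05985528020003285 [ 0.07858707  0.11459135 -1.1216947 ]
```

View pics/wrist5.png

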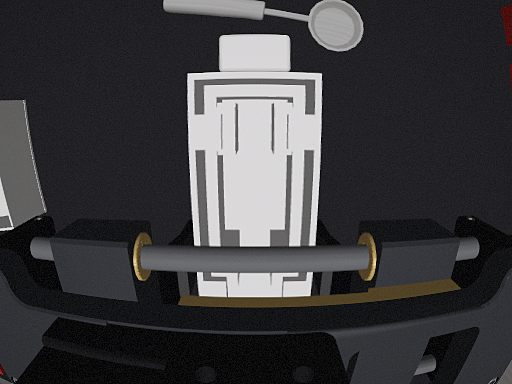

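View pics/side5c.png

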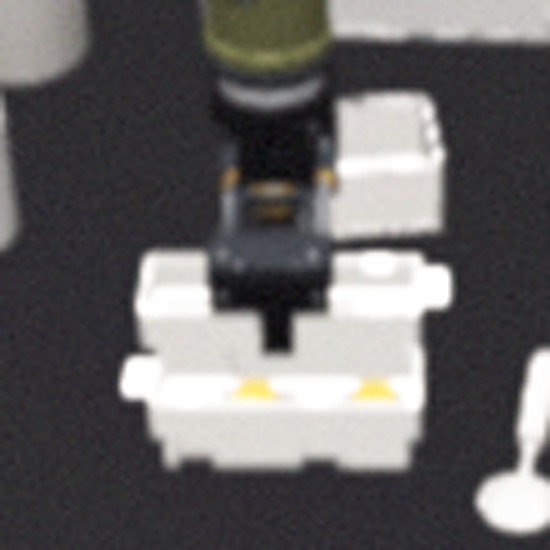

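```bash
python3 - <<'E'
from h import *
s=get_calibration('side')
def cr(p): return (np.array(p)+.5)/5-.5+[190,90]
print(unproj(s,cr([(150,405),(424,408)]),.06))
print(unproj(s,cr([(138,312),(424,308)]),.1155-.0389+.06))
E
```

```text
[[0.59092903 0.07516663 0.06      ]
 [0.41063903 0.06858543 0.06      ]]
[[0.59314218 0.07491077 0.1366    ]
 [0.41163122 0.06136653 0.1366    ]]
```

>>> carry_out([
  [0,0,0.6],
  [0,0,1.1],
  [0,0,1.4],
  [0,0,1.5],
], turn=[0,0,0,0], gripper=[0.5,0.5,0.5,0.5])

```text
time_s: 8.85
tool_pos: [0.509, 0.04, 0.1002]
tool_rot: [-180.0, -0.0, 92.6]
force: [-0.3, 0.6, -1.1]
grip_width: 0.06
```

>>> carry_out([
  [0,0,0.1],
  [0,0,0.1],
], turn=[0,0], gripper=[0.5,0.5])

```text
time_s: 9.1
tool_pos: [0.5093, 0.0401, 0.0995]
tool_rot: [180.0, 0.0, 92.7]
force: [0.2, 0.0, -0.1]
grip_width: 0.0594
```

>>> carry_out([
  [0,0,0.1],
  [0,0,0.1],
], turn=[0,0], gripper=[0.5,0.5])

```text
time_s: 9.35
tool_pos: [0.5094, 0.04, 0.0988]
tool_rot: [180.0, 0.0, 92.6]
force: [-0.4, 0.7, 1.1]
grip_width: 0.0598
```

Contact felt at the expected height (vertical force went from −1.2 to +1.1 N), so I release.

>>> carry_out([
  [0,0,0],
  [0,0,0],
  [0,0,0],
  [0,0,0],
  [0,0,0],
], turn=[0,0,0,0,0], gripper=[0.75,0.85,1,1,1])

```text
time_s: 9.98
tool_pos: [0.5092, 0.04, 0.0985]
tool_rot: [-180.0, 0.0, 92.6]
force: [-0.0, 0.5, -0.1]
grip_width: 0.0862
```

>>> carry_out([
  [0,0,-1],
  [0,0,-4],
  [0,0,-8],
  [0,0,-12],
  [0,0,-16],
], turn=[0,0,0,0,0], gripper=[1,1,1,1,1])

```text
time_s: 10.6
tool_pos: [0.5091, 0.0403, 0.2606]
tool_rot: [179.9, 0.0, 92.7]
force: [0.2, -0.1, -0.2]
grip_width: 0.0871
```

>>> carry_out([
  [4,0,0],
  [9,0,0],
  [14,0,0],
  [18,0,0],
  [18,0,0],
], turn=[0,0,0,0,0], gripper=[1,1,1,1,1])

```text
time_s: 11.22
tool_pos: [0.4993, 0.2244, 0.2594]
tool_rot: [180.0, -0.1, 93.1]
force: [0.3, -0.0, 0.5]
grip_width: 0.0869
```

```bash
python3 - <<'E'
from h import *
from cell import read_camera
import cv2,pickle
for n in('wrist','top','side'):
    c=get_calibration(n);im=read_camera(n);pickle.dump(c,open(n+'6.pkl','wb'))
    cv2.imwrite(f'pics/{n}6.png',im[:,:,::-1])
    if n=='side': cv2.imwrite('pics/side6c.png',cv2.resize(im[90:200,190:300,::-1],None,fx=5,fy=5,interpolation=cv2.INTER_CUBIC))
    if n=='top': cv2.imwrite('pics/top6c.png',cv2.resize(im[110:220,200:410,::-1],None,fx=3.5,fy=3.5,interpolation=cv2.INTER_CUBIC))
o=telemetry.get_obs();print(o['tool_pos'],o['time_s'],o['force'])
E
```

```text
[0.50123742 0.21885141 0.2587097 ] 11.375 [ 0.35996923 -0.05316904  0.49461241]
```

View pics/wrist6.png

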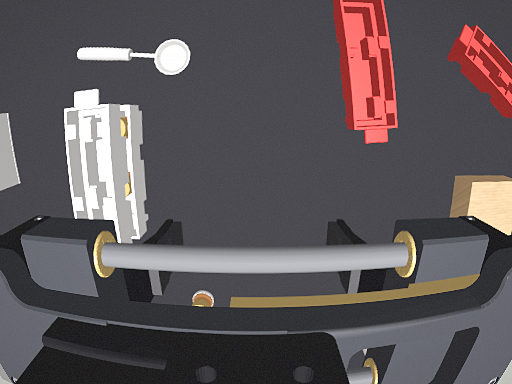

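View pics/side6c.png

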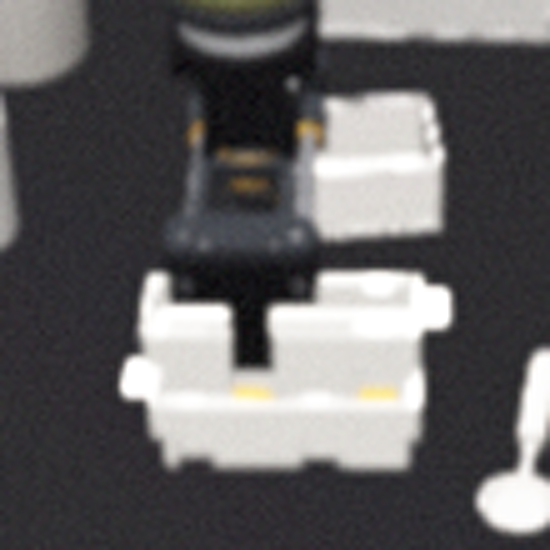

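View pics/top6c.png

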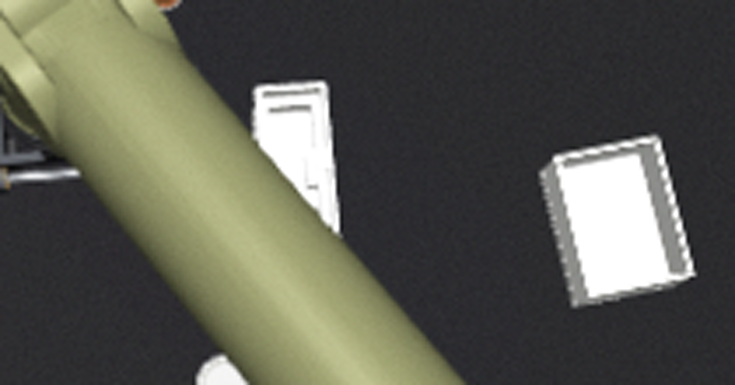

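The stack appears level with tongues at opposite ends, but the arm blocks part of both views. I'll move aside and check.

>>> carry_out([
  [5,0,-1],
  [10,1,-2],
  [15,2,-3],
  [20,3,-4],
  [20,3,-4],
], turn=[0,0,0,0,0], gripper=[1,1,1,1,1])

```text
time_s: 12.0
tool_pos: [0.52, 0.4247, 0.2982]
tool_rot: [-179.9, -0.2, 92.9]
force: [-0.0, -0.2, -0.0]
grip_width: 0.0865
```

```bash
python3 - <<'E'
from h import *
from cell import read_camera
import cv2
for n in('top','side'):
    im=read_camera(n)
    cv2.imwrite(f'pics/{n}7.png',im[:,:,::-1])
    if n=='side': cv2.imwrite('pics/side7c.png',cv2.resize(im[110:200,200:300,::-1],None,fx=6,fy=6,interpolation=cv2.INTER_CUBIC))
    if n=='top': cv2.imwrite('pics/top7c.png',cv2.resize(im[120:215,250:410,::-1],None,fx=5,fy=5,interpolation=cv2.INTER_CUBIC))
o=telemetry.get_obs();print(o['tool_pos'],o['time_s'],o['force'])
E
```

```text
[0.52224266 0.42001419 0.29814867] 12.1 [0.00936652 0.07479984 0.37393224]
```

View pics/side7c.png

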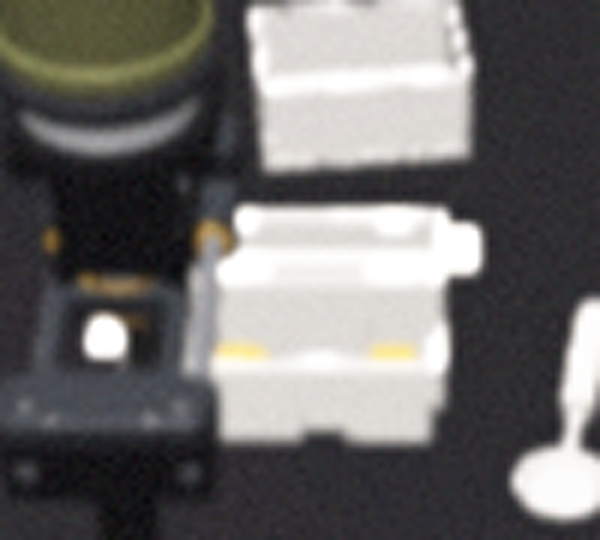

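View pics/top7c.png

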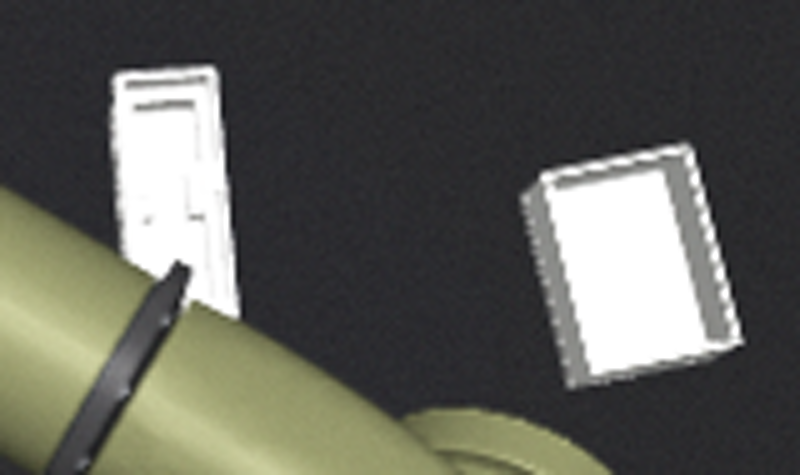

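```bash
python3 - <<'E'
from h import *
c=get_calibration('top')
P=(np.array([(113,75),(217,68),(241,316)])+.5)/5-.5+[250,120]
W=unproj(c,P,.12);print(W)
a=np.arctan2(*(W[1]-W[2])[[1,0]]);print(np.degrees(a))
print('centre',W[:2,:2].mean(0)-.089*np.array([np.cos(a),np.sin(a)]))
s=get_calibration('side')
Q=lambda p:(np.array(p)+.5)/5-.5+[190,90]
print(unproj(s,Q([(145,332),(424,330)]),.12),unproj(s,Q([(150,405),(424,408)]),.06))
P=(np.array([(523,190),(569,387),(742,345)])+.5)/5-.5+[250,120]
E
```

```text
[[0.594627   0.07505456 0.12      ]
 [0.59739352 0.01174914 0.12      ]
 [0.44394822 0.00398753 0.12      ]]
2.8956793914998094
centre [0.50712389 0.03890578]
[[0.58998078 0.07409467 0.12      ]
 [0.41142588 0.06272003 0.12      ]] [[0.59092903 0.07516663 0.06      ]
 [0.41063903 0.06858543 0.06      ]]
```

```bash
python3 -c "
from cell import sign_off
print(sign_off())"
```

```text
the job is handed in; nothing more can be done
None
```

The empty white tote is now stacked on the loaded one, with their tongues at opposite ends. I handed the job in at about 12 s, and sign-off reports no verdict. I gripped the spare across its 60 mm width, lifted it and turned it about 58°. I then lowered it until the wrist force showed contact, released it and backed the arm off.

- **Height:** contact came about 60 mm above where I had gripped it, so it is resting on the rim and not nested. The side view agrees.
- **Centring:** the top camera puts the spare's centre at (0.507, 0.039) and its axis at 2.9°. The same camera had the loaded tote at (0.507, 0.039) and 2.7° at the start. The cameras' estimates of the loaded tote's x differed by up to 6 mm, still well within the 18 mm allowed.
- **Other items:** in the side view the loaded tote stayed in place and looked flat. The plain bin was not touched and the gripper was clear of everything.
- **Limits of the check:** the arm hid part of the stack in the last top and side pictures. I judged that the stack is level by eye and did not measure the tilt.

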